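Swing the two keepers across the tube in its archive stand

ROBOT

A 6-joint arm with a two-finger parallel gripper is mounted at the origin on the work surface. World frame = base frame: x ahead of the robot, y to its left, z up, the work surface at z = 0. Lengths are in m, angles in rad, forces in N, time in s.
With the tool pointing down it reaches from about 0.35 to 0.975 m from the base axis. Payload 4.9 kg.
Tool frame: the origin (TCP) lies midway between the tips of the shut fingers; the grasp point (between the pads) lies 19 mm behind it; z points along the fingers, y is the line along which they close (so a half turn about z gives the same grasp; the last joint's range is limited). The gripper opens to 85 mm and grips with 20 to 120 N. Pads are 22 mm wide; open, the fingers measure 114 mm over their backs; the gripper's body (76 mm by 85 mm) begins 54 mm behind the grasp point. The pads swing forward as they close: fully open they stand 13 mm farther back than shut.
Start: joints at [-1.25, 0.053, 1.613, -0, 1.476, -0.119], TCP at [0.266, -0.566, 0.231] pointing down, gripper open.
Joint ranges: [-3.01, 3.01], [-1.01, 2.22], [0.06, 2.58], [-1.02, 4.17], [0.09, 2.62], [-3.14, 3.14]. Speed limits (rad/s): [2.57, 2.57, 3.14, 3.14, 3.14, 3.14].

INTERFACE

Orientations are given as a unit quaternion [w, x, y, z].
In Python, from plant import manip gives the robot as it stands.
- The arm moves only by the tool shift_gripper, called after "Call:" as name(argument=value, ...) on one line, values as JSON. Schema: {"type":"object","properties":{"ticks":{"type":"object","properties":{"offsets":{"type":"array","items":{"type":"array","items":{"type":"number"},"minItems":7,"maxItems":7},"minItems":1,"maxItems":5}},"additionalProperties":false,"required":["offsets"]},"only":{"type":"string"},"quiet":{"type":"boolean"},"lines":{"type":"string"}},"required":["ticks"],"additionalProperties":false}. ticks is an object whose key "offsets" holds a list of rows, 1 to 5 of them, each of 7 numbers: the opening from 0.0 (shut) to 1.0 (fully open), then dx, dy, dz in m, then a rotation vector rx, ry, rz in rad; each row shifts and turns the commanded pose from where the row before left it, along the tool's axes as they then stand; what a row does not reach is not made up. A row lasts 1/8 s, in which the tool goes at most 0.0625 m and 0.188 rad, less where a joint would pass 70% of its speed; a pose out of reach is approached as far as the arm can. The fingers move at their own pace and stop on an object; the grip force is fixed at half the most. Time passes only in rows, so rows that do not move let the fingers close. The tool returns the time, the measured TCP pose, the force, the opening and the grip force at its end. only (a regular expression) keeps the lines of the reply that match it, lines (a string "A,B") keeps lines A to B, and quiet returns only ok. Input that does not fit is refused with a message, and nothing moves.
- manip.state(): the state, without advancing time (a new reading comes with each control period).
- manip.grab_frame(name): name is "scene" or "top" or "wrist"; returns the picture (400x640x3 uint8, red, green, blue); there is no depth.
- manip.camera_params(name): a dict with "intrinsics" (3x3 intrinsics, pixels), "k1" (the pictures are not rectified: a ray, as slopes to the right and down, at radius r is drawn at 1 + k1 r^2 times it, then the intrinsics apply), "xyz" and "orientation" of the camera in the world. Camera axes: x right, y down, z forward; pixel columns grow to the right and rows downward; lengths in m; the calibration is good to about 2 mm. A picture is of the moment at which its call begins: read the wrist's pose just before it. camera_params takes no time and is no camera call; for the wrist camera it gives the pose at the moment of the call.
- manip.job_done(): hands the job in; it is judged then, once.
The state is a dict: "time": time; "joint_pos": joint angles; "joint_vel": joint speeds; "joint_efforts": joint torques, N m; "tool_pos": TCP position; "tool_rot": TCP orientation; "contact_force": force on the tool from outside, world axes, zero at the start; "ft_torque": the same for the moment, N m; "gripper_width": opening from 0.0 (shut) to 1.0 (fully open); "grasp_force": force on a finger pad.
Only numpy, scipy, OpenCV 4.12 (cv2) and the standard library are available. Lean on these libraries where they do the work, as an engineer would, in place of code of your own. Each camera call takes 0.05 s, during which the arm holds its last target. There are 200 camera calls.

TASK

A steel tube lies in a two-cradle stand on the archive's work table and both of the stand's black keeper arms are swung open. With a fingertip, push each keeper arm round on its pivot until it lies squarely across the tube, then draw back clear. Leave the tube lying in its cradles where it is, do not lift anything, and leave the weight, jar, carton and paper roll in their places.

Things in the scene. Friction and masses are not known exactly. Their poses are not given: they have to be found in the camera images.
- stand: Fixed stand, place and yaw vary: plywood board 150 (x) x 340 (y) x 18 mm, two grey V cradles at y +-110 mm (tops 74 mm up), two pivot posts at x -60, y +-110 mm, on the robot's side of the tube. Origin on the table straight below the tube's line, midway between the cradles; y along the tube, x square across it away from the robot, z up. The board spans x -105 to +45 mm.
- keeper_left (a joint): Angle (rad) of the left keeper (post at the stand's +y) about its upright post, counter-clockwise from above positive. 0: squarely across the tube, pointing along the stand's +x. Starts open at +0.65 to +1.45 (towards the stand's +y). Travel -0.6 to +1.55: no stop or click at 0. Friction (0.12 N m, 1.4 N at 85 mm from the post) keeps it where it is left.
- keeper_right (a joint): The same for the right keeper (post at the stand's -y): 0 squarely across the tube, counter-clockwise positive, but it starts open the other way, at -1.45 to -0.65 (towards the stand's -y). Travel -1.55 to +0.6, no stop at 0, same friction.
- keeper_left_pivot (a point): Point on the left keeper's pivot axis at mid-height of the bar, 104 mm above the table.
- keeper_right_pivot (a point): Point on the right keeper's pivot axis at mid-height of the bar, 104 mm above the table.
- keeper_left_tip (a point): Outer end of the left keeper, 120 mm from its pivot, at mid-height (104 mm); x axis points from pivot to tip. The keeper is a black plastic bar standing on edge, 120 mm long from the pivot, 10 mm thick, from 90 to 118 mm above the table, with a hub of 16 mm radius on the post (its screw head rises to 123 mm).
- keeper_right_tip (a point): Outer end of the right keeper, an equal bar: 120 mm from its pivot, at mid-height (104 mm); x axis points from pivot to tip.
- tube: Loose steel tube, 26 mm diameter, 460 mm long, about 0.6 kg, lying in the V cradles along the stand's y. Origin at its middle on its axis, 70 mm above the table (top at 83 mm, 7 mm below the keeper bars); y axis along the tube.
- weight: Small turned steel weight with a knob, 40 mm diameter, 48 mm high, standing on the stand's board on the robot's side of the tube, between the posts (its top 66 mm above the table). Origin at the centre of its underside. To be left alone.
- jar: Glass jar with a white cap, 60 mm diameter, 80 mm high, standing on the table beyond the tube. Origin at the centre of its underside. To be left alone.
- carton: Small cardboard carton 75 x 110 mm, 56 mm high, on the table beyond the tube. Origin at the centre of its underside. To be left alone.
- roll: Upright white paper roll, 110 mm diameter, 220 mm high, on the table to the left of the stand. Origin at the centre of its underside. To be left alone.

How it is judged:
At the end, for the whole second after the job is handed in: Both keepers lie across the tube within 0.15 rad (about 8.5 degrees) of square and are still; the tube is within 15 mm of where it lay; the weight, jar, carton and roll are within 30 mm of where they stood (value of joint keeper_left between -0.15 and 0.15 rad and velocity of joint keeper_left between -0.05 and 0.05 rad/s and value of joint keeper_right between -0.15 and 0.15 rad and velocity of joint keeper_right between -0.05 and 0.05 rad/s and distance of tube from where it was at the start of the episode below 0.015 m and distance of each of weight, jar, carton, roll from where it was at the start of the episode below 0.03 m); the robot touches nothing.
It fails at once if a part of the robot other than the fingers pushes on the stand or its keepers (contact force between the arm and stand above 3 N).
It fails at once if the tube is lifted or shifted by more than 15 mm (distance of tube from where it was at the start of the episode above 0.015 m).
It fails at once if the weight, jar, carton or roll is lifted or shifted by more than 30 mm (distance of any of weight, jar, carton, roll from where it was at the start of the episode above 0.03 m).
It also fails if it takes over 51 s, if anything falls off the work surface, if the arm or the gripper's body presses on something with over 40 N, if the wrist force passes 120 N, or if a joint passes its speed limit or range.

## Working session

There is one attempt and no reset: what is moved stays moved. The work goes in short steps, Python scripts to look and compute and a tool call to move; the robot and the scene stay as the last step left them, time stands still between calls to the robot, and variables do not carry over. Pictures are saved under pics/ and viewed, at most 10 in all, crops included, and the job is handed in when it is done.

```bash
ls; mkdir -p pics
```

Run:
```python
from plant import manip
import cv2
for n in("scene","top"):
    im=manip.grab_frame(n); cv2.imwrite(f"pics/{n}0.png",im[:,:,::-1])
    print(n,manip.camera_params(n))
print(manip.state())
```

```text
pics
plant.py
scene {'intrinsics': array([[389.57321731,   0.        , 320.54821247],
       [  0.        , 389.57321731, 196.17438873],
       [  0.        ,   0.        ,   1.        ]]), 'k1': 0.031811402048478564, 'xyz': array([ 1.33907198, -0.04693268,  0.5238316 ]), 'orientation': array([-0.40372095,  0.69107093,  0.5212292 , -0.2962271 ])}
top {'intrinsics': array([[395.04412554,   0.        , 321.21117361],
       [  0.        , 395.04412554, 203.18968161],
       [  0.        ,   0.        ,   1.        ]]), 'k1': -0.01355088195603887, 'xyz': array([0.51001833, 0.15806678, 0.95218157]), 'orientation': array([ 0.06017724, -0.70338962,  0.70545262, -0.06291538])}
{'time': 0.1, 'joint_pos': array([-1.25002738e+00,  5.33485151e-02,  1.61415360e+00,  3.24695591e-05,
        1.47597778e+00, -1.19004541e-01]), 'joint_vel': array([-3.76065195e-04,  6.91897025e-05, -1.94275945e-03,  1.27626185e-03,
       -6.80392972e-04,  5.60753013e-04]), 'joint_efforts': array([ 4.24321051e-04, -3.94903636e+01, -3.71362031e+01, -1.12579526e-04,
        3.93318624e-03, -2.46785299e-05]), 'tool_pos': array([ 0.26591379, -0.56499652,  0.23015204]), 'tool_rot': array([-9.40448757e-04,  9.75922063e-01,  2.18117482e-01, -7.89547295e-05]), 'contact_force': array([ 0.20372123, -0.04671945, -0.63491052]), 'ft_torque': array([-0.01705135,  0.03489494,  0.00142596]), 'grasp_force': 0.0, 'gripper_width': 0.9980369600351245}
```

View pics/scene0.png

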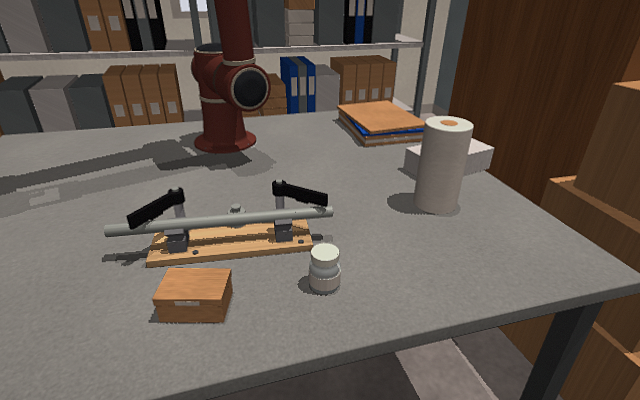

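View pics/top0.png

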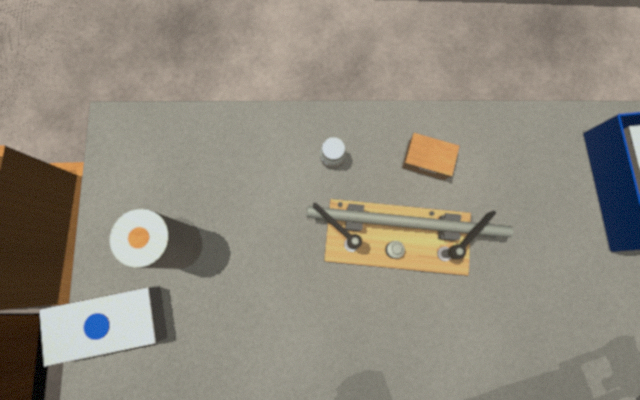

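The scene view shows the stand with hubs at about (178,192) and (279,187). In the top view the left hub is at (354,242) with its tip at (316,206), and the right hub is at (458,252) with its tip at (492,213). I'll enlarge both views for precise points.

Create h.py:
```python
import numpy as np, cv2
from plant import manip
from scipy.spatial.transform import Rotation as R
def cam(n):
    c=manip.camera_params(n); q=c["orientation"]
    return c["intrinsics"],np.array([c["k1"],0,0,0.]),np.array(c["xyz"]),R.from_quat([q[1],q[2],q[3],q[0]]).as_matrix()
def ray(c,uv):
    K,D,p,M=c
    x=cv2.undistortPoints(np.array([[uv]],float),K,D)[0,0]
    d=M@np.array([x[0],x[1],1]); return p,d/np.linalg.norm(d)
def atz(c,uv,z):
    p,d=ray(c,uv); return p+d*(z-p[2])/d[2]
def tri(c1,u1,c2,u2):
    p,d=ray(c1,u1);q,e=ray(c2,u2)
    s,_,_,_=np.linalg.lstsq(np.c_[d,-e],q-p,rcond=None)
    a=p+d*s[0];b=q+e*s[1]; return (a+b)/2,np.linalg.norm(a-b)
def proj(c,P):
    K,D,p,M=c
    return cv2.projectPoints(((np.atleast_2d(P)-p)@M).reshape(-1,1,3),np.zeros(3),np.zeros(3),K,D)[0][:,0]
```

Run:
```python
import cv2,numpy as np
a=cv2.imread("pics/top0.png")[190:280,300:520]; b=cv2.imread("pics/scene0.png")[170:270,100:340]
a=cv2.resize(a,None,fx=3.3,fy=3.3,interpolation=cv2.INTER_CUBIC)
b=cv2.resize(b,None,fx=3,fy=3,interpolation=cv2.INTER_CUBIC)
o=np.zeros((a.shape[0]+b.shape[0],730,3),np.uint8);o[:a.shape[0],:a.shape[1]]=a;o[a.shape[0]:,:b.shape[1]]=b
cv2.imwrite("pics/crop.png",o);print(a.shape)
```

```text
(297, 726, 3)
```

View pics/crop.png

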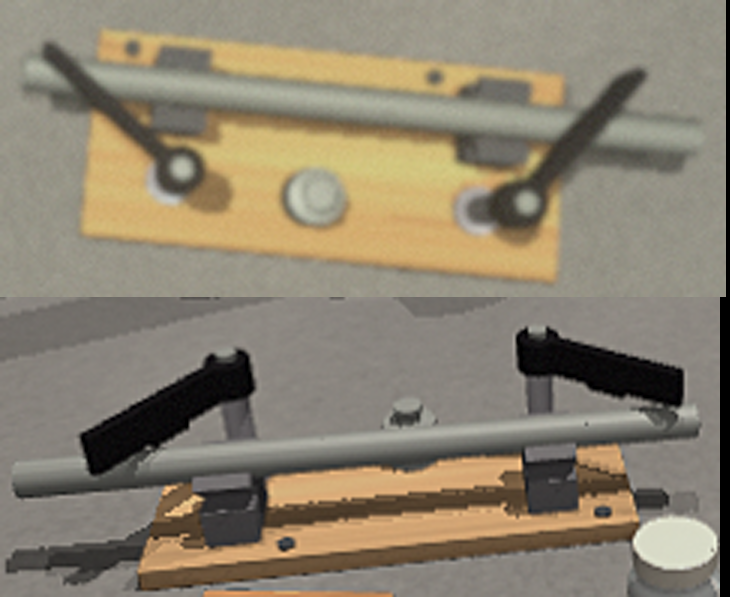

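The crop shows the left screw at (182,170), its tip at (47,47), the right screw at (525,202) and its tip at (640,73). In the scene half, the right keeper's screw is at (228,353) and its end is at about (87,452). The left keeper's screw is at (538,329) and its end is at about (683,386).

Run:
```python
from h import *
np.set_printoptions(precision=4,suppress=True)
T,S=cam("top"),cam("scene")
t=lambda x,y:(300+x/3.3-.35,190+y/3.3-.35)
s=lambda x,y:(100+x/3-.33,170+(y-297)/3-.33)
for n,a,b in [("Lscrew",t(182,170),s(538,329)),("Rscrew",t(525,202),s(228,353)),("Ltip top",t(47,47),s(683,369)),("Rtip top",t(640,73),s(83,432)),("weight",t(318,195),s(407,402)),("tubeL",t(28,72),s(695,420)),("tubeR",t(700,134),s(16,479))]:
    print(n,*tri(T,a,S,b))
L=atz(T,t(182,170),.123);Rr=atz(T,t(525,202),.123)
Lt=atz(T,t(47,47),.118);Rt=atz(T,t(640,73),.118)
print(L,Rr,np.linalg.norm(L-Rr))
yaw=np.arctan2(*(-(L-Rr)[0:1],(L-Rr)[1:2]))[0];print("yaw",yaw)
for p,q in((L,Lt),(Rr,Rt)):
    d=q-p;print(q,np.hypot(*d[:2]),np.arctan2(d[1],d[0])-yaw)
a=atz(T,t(28,72),.075);b=atz(T,t(700,134),.075);print("tube",a,b,np.linalg.norm(a-b),np.arctan2(-(a-b)[0],(a-b)[1]))
```

```text
Lscrew [0.5753 0.0847 0.1207] 0.000990029320569342
Rscrew [ 0.5541 -0.1334  0.1204] 0.0008885021841897524
Ltip top [0.6559 0.1716 0.1176] 0.002752502353166269
Rtip top [ 0.6372 -0.2159  0.119 ] 0.0023398129449600804
weight [ 0.5621 -0.0136  0.0652] 0.001857167831258739
tubeL [0.6471 0.185  0.0677] 0.0019957124610673147
tubeR [ 0.6022 -0.2729  0.0708] 0.0020403019201696245
[0.575  0.0844 0.123 ] [ 0.5539 -0.133   0.123 ] 0.21840804457132917
yaw -0.09648520845244506
[0.6554 0.1703 0.118 ] 0.11763633523655381 0.9144254322471955
[ 0.6372 -0.2151  0.118 ] 0.11698547010339473 -0.6818244857007633
tube [0.6457 0.1838 0.075 ] [ 0.6018 -0.272   0.075 ] 0.4579692696434857 -0.09586983800314608
```

Triangulation agrees with the stated sizes: screws at 121 mm high and 218 mm apart, tip tops at 118 mm, tube at about 70 mm. The stand's yaw is -0.096, and the keepers are at +0.91 and -0.68. I'll shut the fingers and turn the tool 0.536 so its axes line up with the stand (tool x = +x, tool y = -y).

Add to h.py:
```python
YAW=-0.0965; ex=np.array([np.cos(YAW),np.sin(YAW),0]); ey=np.array([-ex[1],ex[0],0])
PL=np.array([.575,.0845,0]); PR=np.array([.554,-.133,0])
def delta(P,x,y,z):
    "tool-axis shift from here to stand-frame offset (x,y) from pivot P, height z"
    s=manip.state(); q=s["tool_rot"]; M=R.from_quat([q[1],q[2],q[3],q[0]]).as_matrix()
    t=P+x*ex+y*ey; t[2]=z; d=t-s["tool_pos"]
    print("t",round(s["time"],2),"d",(M.T@d).round(4),"rel",((s["tool_pos"]-P)@np.c_[ex,ey]).round(4),"turn err",(R.from_matrix(M.T@np.c_[ex,-ey,[0,0,-1]]).as_rotvec()).round(3),"F",s["contact_force"].round(1))
```

```text
(no output)
```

Call:
shift_gripper(ticks={"offsets": [[0, 0, 0, 0, 0, 0, 0.179], [0, 0, 0, 0, 0, 0, 0.179], [0, 0, 0, 0, 0, 0, 0.178], [0, 0, 0, 0, 0, 0, 0]]})

```text
time: 0.6
tool_pos: [0.266, -0.5652, 0.2307]
tool_rot: [-0.0, 0.999, -0.047, -0.0]
contact_force: [0.7, 0.7, -0.9]
gripper_width: 0.14
grasp_force: 0.0
```

```bash
python3 -c "
from h import *
delta(PR,.05,-.1,.2); delta(PR,.05,-.1,.1)"
```

```text
t 0.6 d [ 0.2959 -0.3572  0.0309] rel [-0.245 -0.458] turn err [-0.001  0.     0.002] F [ 0.7  0.7 -0.9]
t 0.6 d [ 0.2959 -0.3571  0.1309] rel [-0.245 -0.458] turn err [-0.001  0.     0.002] F [ 0.7  0.7 -0.9]
```

Call:
shift_gripper(ticks={"offsets": [[0, 0.03, -0.036, 0.003, 0, 0, 0], [0, 0.03, -0.036, 0.003, 0, 0, 0], [0, 0.03, -0.036, 0.003, 0, 0, 0], [0, 0.03, -0.036, 0.003, 0, 0, 0], [0, 0.03, -0.036, 0.003, 0, 0, 0]]}, quiet=true)

```text
ok
```

Call:
shift_gripper(ticks={"offsets": [[0, 0.03, -0.036, 0.003, 0, 0, 0], [0, 0.03, -0.036, 0.003, 0, 0, 0], [0, 0.03, -0.036, 0.003, 0, 0, 0], [0, 0.03, -0.036, 0.003, 0, 0, 0], [0, 0.026, -0.033, 0.003, 0, 0, 0]]}, quiet=true)

```text
ok
```

Call:
shift_gripper(ticks={"offsets": [[0, 0, 0, 0, 0, 0, 0], [0, 0, 0, 0, 0, 0, 0]]})

```text
time: 2.1
tool_pos: [0.5946, -0.2388, 0.201]
tool_rot: [0.0, 0.999, -0.047, -0.0]
contact_force: [-0.3, -0.2, 0.2]
gripper_width: -0.003
grasp_force: 0.0
```

```bash
python3 -c "
from h import *
delta(PR,.05,-.1,.1)
cv2.imwrite('pics/top1.png',manip.grab_frame('top')[140:340,240:560,::-1].repeat(2,0).repeat(2,1))"
```

```text
t 2.1 d [-0.0006 -0.0014  0.101 ] rel [ 0.0506 -0.1014] turn err [0.    0.001 0.002] F [-0.3 -0.2  0.2]
```

View pics/top1.png

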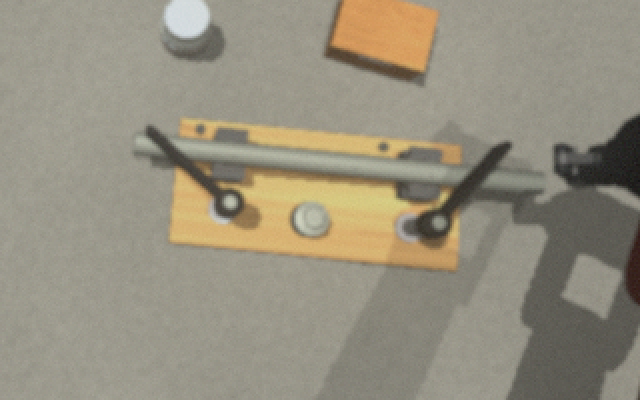

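The fingers are at about (580,160), outside the right keeper, which is untouched, with clear space to descend. I'll go down, then push in short rows and stop slightly short of square.

Call:
shift_gripper(ticks={"offsets": [[0, 0, 0, 0.05, 0, 0, 0], [0, 0, 0, 0.051, 0, 0, 0], [0, 0, 0, 0, 0, 0, 0], [0, 0, 0, 0, 0, 0, 0]]})

```text
time: 2.65
tool_pos: [0.5956, -0.2399, 0.1024]
tool_rot: [0.001, 0.999, -0.048, 0.001]
contact_force: [1.1, 0.0, 0.7]
gripper_width: 0.003
grasp_force: 0.0
```

Call:
shift_gripper(ticks={"offsets": [[0, 0.006, -0.015, 0, 0, 0, 0], [0, 0.006, -0.015, 0, 0, 0, 0], [0, 0.006, -0.015, 0, 0, 0, 0], [0, 0.006, -0.015, 0, 0, 0, 0], [0, 0.006, -0.015, 0, 0, 0, 0]]})

```text
time: 3.28
tool_pos: [0.6323, -0.1655, 0.1002]
tool_rot: [-0.0, 0.999, -0.048, -0.0]
contact_force: [-2.3, -1.8, 0.6]
gripper_width: -0.003
grasp_force: 0.8
```

Call:
shift_gripper(ticks={"offsets": [[0, 0, 0, 0, 0, 0, 0], [0, 0, 0, 0, 0, 0, 0]]}, quiet=true)

```text
ok
```

```bash
python3 -c "
from h import *
delta(PR,.08,-.0195,.1)
im=manip.grab_frame('scene')[150:290,90:350,::-1];top=manip.grab_frame('top')[150:290,290:550,::-1]
cv2.imwrite('pics/p2.png',cv2.resize(np.vstack([im,top]),None,fx=2.1,fy=2.1,interpolation=2))"
```

```text
t 3.52 d [-0.0008 -0.0062 -0.0001] rel [ 0.0808 -0.0257] turn err [-0.001  0.001  0.001] F [ 0.4  0.7 -0.2]
```

View pics/p2.png

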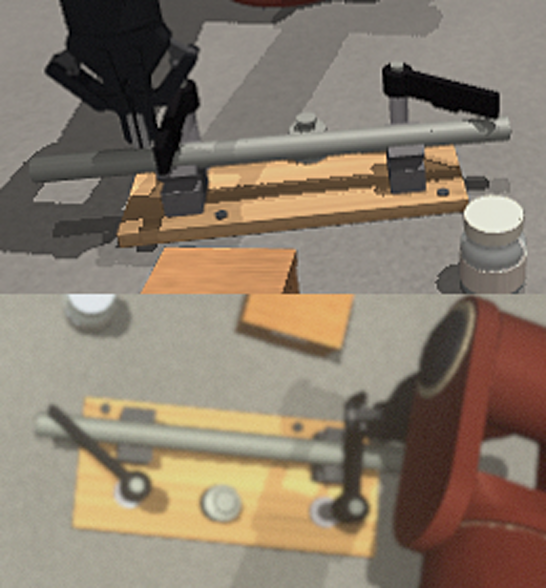

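The right keeper now looks nearly square: screw at (350,508) and tip near (356,400) in the lower half, partly hidden by the finger. I'll back off sideways and up, then measure it.

Call:
shift_gripper(ticks={"offsets": [[0, 0, 0.04, 0, 0, 0, 0], [0, 0, 0.04, -0.02, 0, 0, 0], [0, 0, 0, -0.06, 0, 0, 0], [0, 0, 0.02, -0.06, 0, 0, 0], [0, -0.06, 0, 0, 0, 0, 0]]})

```text
time: 4.25
tool_pos: [0.567, -0.2644, 0.2483]
tool_rot: [0.004, 0.999, -0.048, 0.007]
contact_force: [-1.0, -0.3, 1.7]
gripper_width: -0.0
grasp_force: 0.0
```

Call:
shift_gripper(ticks={"offsets": [[0, -0.06, 0, 0, 0, 0, 0], [0, -0.06, 0, 0, 0, 0, 0], [0, 0, 0, 0, 0, 0, 0]]}, quiet=true)

```text
ok
```

```bash
python3 -c "
from h import *
delta(PL,.04,.115,.24)
im=manip.grab_frame('scene')[160:270,90:350,::-1];top=manip.grab_frame('top')[190:300,290:550,::-1]
cv2.imwrite('pics/p3.png',cv2.resize(np.vstack([im,top]),None,fx=2.7,fy=2.7,interpolation=2))"
```

```text
t 4.62 d [ 0.1414 -0.4595 -0.0016] rel [-0.1026 -0.3441] turn err [-0.001  0.001 -0.003] F [ 0.1 -0.  -0.2]
```

View pics/p3.png

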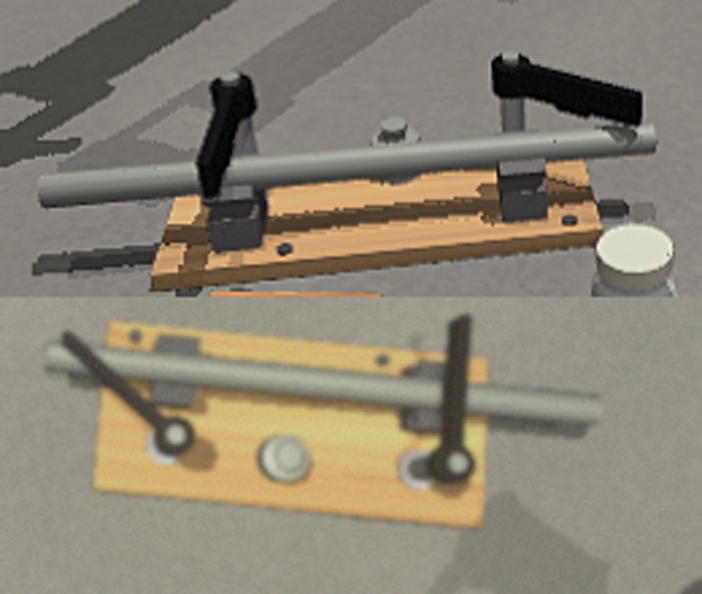

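The right keeper is clear of the finger, with its screw at (457,463) and tip centre at (461,318) in the lower half. In the scene half its end's top edge is at about (206,158). I'll compute its angle.

Run:
```python
from h import *
T,S=cam("top"),cam("scene")
t=lambda x,y:(290+x/2.7-.35,190+(y-297)/2.7-.35)
s=lambda x,y:(90+x/2.7-.35,160+y/2.7-.35)
p=atz(T,t(457,463),.123);q=atz(T,t(461,318),.118);print(p,q)
def ang(p,q):d=q-p;return np.hypot(*d[:2]),np.arctan2(d[1],d[0])-YAW
print(ang(p,q))
print(tri(T,t(461,318),S,s(206,158)))
for n,P in(("top PR",PR),):
    for a in(-.15,-.07,0,.07):
        d=ex*np.cos(a)+ey*np.sin(a); e=P+.12*d; e[2]=.118; u,v=proj(S,e)[0]; u2,v2=proj(T,e)[0]
        print(a,((u+.35-90)*2.7,(v+.35-160)*2.7),((u2+.35-290)*2.7,(v2+.35-190)*2.7+297))
```

```text
[ 0.55338041 -0.13327928  0.123     ] [ 0.66873376 -0.14554023  0.118     ]
(np.float64(0.11600312789394902), np.float64(-0.009392810228657886))
(array([ 0.66858324, -0.14641044,  0.11881516]), np.float64(0.0021969853575568537))
-0.15 (np.float64(183.1711035239745), np.float64(164.00518565391909)) (np.float64(481.71629343365043), np.float64(315.9355770013198))
-0.07 (np.float64(197.6203135283991), np.float64(163.5124068716061)) (np.float64(469.8579250051634), np.float64(313.54527842761536))
0 (np.float64(210.4327061711192), np.float64(162.58243711179892)) (np.float64(459.4028483148809), np.float64(312.21701895188903))
0.07 (np.float64(223.30907937337565), np.float64(161.19630868353548)) (np.float64(448.92385697527425), np.float64(311.6073658057671))
```

The right keeper is at about -0.01 rad, so it needs no correction. Next is the left one: I'll cross over high, then descend outside it.

Call:
shift_gripper(ticks={"offsets": [[0, 0.014, -0.047, 0, 0, 0, 0], [0, 0.014, -0.047, 0, 0, 0, 0], [0, 0.014, -0.047, 0, 0, 0, 0], [0, 0.014, -0.047, 0, 0, 0, 0], [0, 0.014, -0.047, 0, 0, 0, 0]]}, quiet=true)

```text
ok
```

Call:
shift_gripper(ticks={"offsets": [[0, 0.014, -0.047, 0, 0, 0, 0], [0, 0.014, -0.047, 0, 0, 0, 0], [0, 0.014, -0.047, 0, 0, 0, 0], [0, 0.014, -0.047, 0, 0, 0, 0], [0, 0.01, -0.043, 0, 0, 0, 0]]}, quiet=true)

```text
ok
```

Call:
shift_gripper(ticks={"offsets": [[0, 0, 0, 0, 0, 0, 0], [0, 0, 0, 0, 0, 0, 0]]}, quiet=true)

```text
ok
```

```bash
python3 -c "
from h import *
delta(PL,.035,.12,.1)
T=cam('top');print('roll',atz(T,(140,238),.22))
cv2.imwrite('pics/p4.png',cv2.resize(manip.grab_frame('scene')[100:280,90:490,::-1],None,fx=1.8,fy=1.8,interpolation=2))"
```

```text
t 6.22 d [-0.0026  0.0019  0.1393] rel [0.0376 0.1219] turn err [0.    0.    0.001] F [ 0.2  0.1 -0.2]
roll [0.57423332 0.4914717  0.22      ]
```

View pics/p4.png

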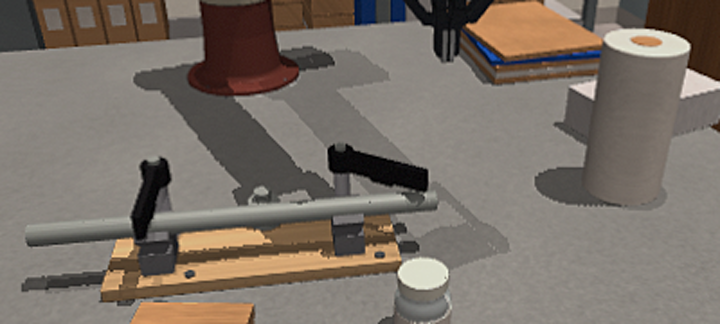

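The fingers, at (447,40), hang high outside the left keeper, well clear of the roll, and nothing has been disturbed. I'll descend, push the mirrored path, draw back and check.

Call:
shift_gripper(ticks={"offsets": [[0, 0, 0, 0.05, 0, 0, 0], [0, 0, 0, 0.05, 0, 0, 0], [0, 0, 0, 0.039, 0, 0, 0], [0, 0, 0, 0, 0, 0, 0], [0, 0, 0, 0, 0, 0, 0]]})

```text
time: 6.9
tool_pos: [0.6248, 0.2015, 0.1028]
tool_rot: [-0.0, 0.999, -0.049, 0.001]
contact_force: [0.4, 0.2, -0.5]
gripper_width: -0.0
grasp_force: 0.0
```

Call:
shift_gripper(ticks={"offsets": [[0, 0.007, 0.016, 0, 0, 0, 0], [0, 0.007, 0.016, 0, 0, 0, 0], [0, 0.007, 0.016, 0, 0, 0, 0], [0, 0.007, 0.016, 0, 0, 0, 0], [0, 0.007, 0.016, 0, 0, 0, 0]]})

```text
time: 7.52
tool_pos: [0.6513, 0.1178, 0.1008]
tool_rot: [-0.0, 0.999, -0.048, 0.0]
contact_force: [0.2, 2.1, 1.0]
gripper_width: -0.003
grasp_force: 1.0
```

Call:
shift_gripper(ticks={"offsets": [[0, 0.007, 0.016, 0, 0, 0, 0], [0, 0, 0, 0, 0, 0, 0], [0, 0, 0, 0, 0, 0, 0]]})

```text
time: 7.9
tool_pos: [0.6559, 0.1021, 0.1003]
tool_rot: [0.0, 0.999, -0.048, -0.0]
contact_force: [-0.8, -0.3, -0.0]
gripper_width: 0.0
grasp_force: 0.0
```

```bash
python3 -c "
from h import *
delta(PL,.08,.0257,.1)"
```

```text
t 7.9 d [ 0.0011 -0.0004  0.0003] rel [0.0789 0.0253] turn err [0. 0. 0.] F [-0.8 -0.3 -0. ]
```

Call:
shift_gripper(ticks={"offsets": [[0, 0, -0.04, 0, 0, 0, 0], [0, 0, -0.04, -0.02, 0, 0, 0], [0, 0, 0, -0.06, 0, 0, 0], [0, 0, -0.02, -0.06, 0, 0, 0], [0, -0.06, 0, 0, 0, 0, 0]]}, quiet=true)

```text
ok
```

Call:
shift_gripper(ticks={"offsets": [[0, -0.06, 0, 0, 0, 0, 0], [0, -0.06, 0, 0, 0, 0, 0], [0, 0, 0, 0, 0, 0, 0], [0, 0, 0, 0, 0, 0, 0]]})

```text
time: 9.02
tool_pos: [0.4867, 0.2193, 0.2404]
tool_rot: [-0.0, 0.999, -0.048, 0.001]
contact_force: [0.0, 0.8, -0.1]
gripper_width: -0.001
grasp_force: 0.0
```

```bash
python3 -c "
from h import *
im=manip.grab_frame('scene')[160:270,90:350,::-1];top=manip.grab_frame('top')[190:300,290:550,::-1]
cv2.imwrite('pics/p5.png',cv2.resize(np.vstack([im,top]),None,fx=2.7,fy=2.7,interpolation=2))"
```

```text
(no output)
```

View pics/p5.png

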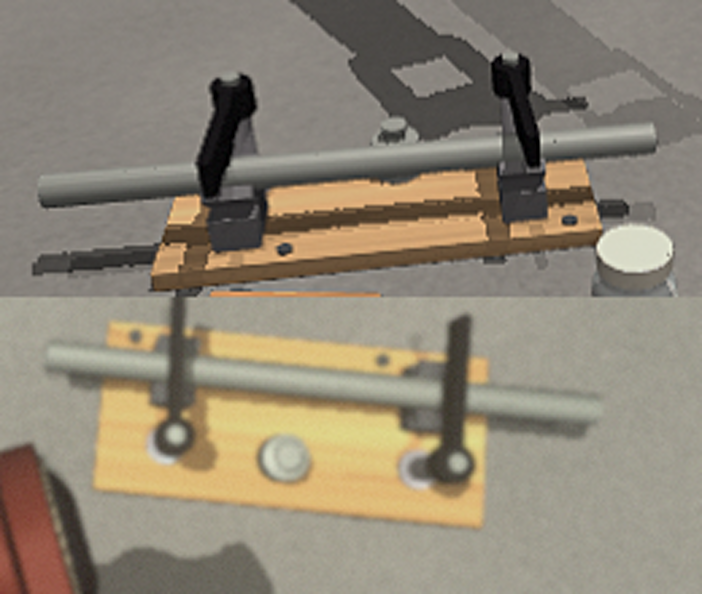

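Both keepers lie across the tube. The left one has its screw at (176,435) and the bar at (179,302), and the tube, weight and jar are unmoved. I'll check the left angle and the object positions numerically.

Run:
```python
from h import *
T=cam("top")
t=lambda x,y:(290+x/2.7-.35,190+(y-297)/2.7-.35)
p=atz(T,t(176,435),.123);q=atz(T,t(179,302),.118);d=q-p
print(np.hypot(*d[:2]),np.arctan2(d[1],d[0])-YAW)
S=cam("scene")
for a in(-.1,0,.1):
    e=PL+.12*(ex*np.cos(a)+ey*np.sin(a));e[2]=.118;u=proj(S,e)[0];print(a,(u+.35-[90,160])*2.7)
a=cv2.imread("pics/top0.png").astype(int);b=manip.grab_frame("top")[:,:,::-1].astype(int)
for n,(x,y,w,h) in dict(jar=(310,125,50,50),carton=(395,125,75,65),weight=(382,236,28,28),roll=(105,205,70,70)).items():
    A,B=[np.float32(k[y:y+h,x:x+w].mean(2)) for k in(a,b)]
    print(n,cv2.phaseCorrelate(A,B))
```

```text
0.10657373200971268 0.05196759208052099
-0.1 [509.77303541 135.17358242]
0 [526.29453231 134.12775007]
0.1 [542.54673545 132.23569608]
jar ((0.09148078998711284, -0.03423717846783347), 1.0517307988166809)
carton ((0.5681105497981136, -0.034317012608731545), 1.113079152283845)
weight ((-0.12285012927349825, -0.021548485732200362), 0.927173330783844)
roll ((0.016812392648105856, -0.015695996509990096), 0.9373798197434272)
```

The left keeper is at about +0.05 and the right at about -0.01, both well inside 0.15, and no object has moved. I'll hand it in.

```bash
python3 -c "
from plant import manip
print(manip.job_done())"
```

```text
the job is handed in; nothing more can be done
None
```

I pushed both keepers across the tube and handed the job in at about 9 s. By my camera measurements the left is about +0.05 rad and the right about -0.01 rad from square. The other objects showed no movement, the arm is drawn back clear, and the hand-in gave no verdict.

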